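# Set the pour-over stand over the blue mug

### The arm

A 7-joint arm with a two-finger parallel gripper is mounted at the origin on the work surface. World frame = base frame: x ahead of the robot, y to its left, z up, the work surface at z = 0. Lengths are in mm, angles in rad, forces in N, time in s.
With the tool pointing down it reaches from about 425 to 800 mm from the base axis. Payload 8.3 kg.
Tool frame: the origin (TCP) lies between the finger pads; the fingertips stand 22 mm ahead of it and the grasp point (between the pads) lies 3 mm ahead of it; z points along the fingers, y is the line along which they close (so a half turn about z gives the same grasp; the last joint's range is limited). The gripper opens to 85 mm and grips with 20 to 120 N. Pads are 22 mm wide; open, the fingers measure 114 mm over their backs; the gripper's body (76 mm by 85 mm) begins 54 mm behind the grasp point. The pads swing forward as they close: fully open they stand 13 mm farther back than shut.
Start: joints at [-1.252, 0.383, 0.016, 1.37, -0.006, 1.388, -0.046], TCP at [232.816, 579.999, 216.779] pointing down, gripper open.
Joint ranges: [-2.95, 2.95], [-0.25, 2.06], [-1.52, 1.56], [0.18, 2.33], [-1.44, 4.58], [0.02, 2.06], [-3.01, 3.01]. Speed limits (rad/s): [2.39, 2.39, 3.01, 3.01, 3.14, 3.14, 3.14].

### API

Orientations are given as a rotation vector (axis times angle).
In Python, from workcell import r, optics, ticket, look_for gives the robot as it stands.
- The arm moves only by the shell command python3 -m creep 'ROWS' [FORCE]. ROWS is JSON, a list of rows, each a list of 3 entries, a list of its own where there are three numbers: the opening, from 0 (shut) to 1 (fully open), then the shift along the tool's x, y, z in units of 0.03 m (1.0 is 0.03 m), then the turn about the tool's z in units of 0.08 rad (1.0 is 0.08 rad). In form: [[claw, [tx, ty, tz], yaw], ...]. A call has 1 to 20 rows; each row shifts and turns the commanded pose from where the row before left it, along the tool's axes as they then stand; what a row does not reach is not made up. A row lasts 1/8 s, in which the tool goes at most 62.5 mm and 10.7 degrees, less where a joint would pass 70% of its speed; a pose out of reach is approached as far as the arm can. A call with a number of a shift or a turn outside -1 to 1 is refused whole. A call with a gripper value outside its range is refused whole. The fingers move at their own pace and stop on an object; FORCE is the grip in N (left out, the last holds). Time passes only in rows, so rows that do not move let the fingers close. It gives the time, the measured TCP pose, the force, the opening and the grip force at its end, in the units of the state.
- r.get_obs(): the state, without advancing time (a new reading comes with each control period).
- optics.get_image(name): name is "side" or "top" or "wrist"; returns (picture, depth): 480x640x3 uint8, blue, green, red; 480x640 float32, mm along the optical axis (not along the pixel's ray), 0 where there is no reading.
- optics.camera_model(name): a dict with "vfov" (degrees; the focal length in pixels is half the picture's height over the tangent of half this angle, whatever the lens; pixels are square), "cx", "cy" (the principal point, pixels), "extrinsics" (4x4, takes a point from camera to world coordinates). Camera axes: x right, y down, z forward; pixel columns grow to the right and rows downward; lengths in mm; the calibration is good to about 2 mm. A picture is of the moment at which its call begins: read the wrist's pose just before it. camera_model takes no time and is no camera call; for the wrist camera it gives the pose at the moment of the call.
- ticket.close_job(): hands the job in; it is judged then, once.
Trained networks look in the newest picture that a camera, given by its name, has taken for a name from the list of things; names that differ only in an ending like _2 or _b are one class to them, and where a whole thing is asked for, a point or a joint stands for the part that bears it (a point fixed in the world has none). Each returns a list of dicts, best first, with "score" (0 to 1); they miss things now and then, are a little off and sometimes report something else, mostly with a low value. They report only what shows in the picture. A call takes as long as a camera call. They do not tell look-alikes from the thing itself.
- look_for(camera, name): "centre" ([column, row] in pixels, amid what is visible of it).
The state is a dict: "time_s": time; "joint_positions": joint angles; "joint_velocities": joint speeds; "joint_efforts": joint torques, N m; "position": TCP position; "tool_rot": TCP orientation; "wrist_force": force on the tool from outside, world axes, zero at the start; "ft_torque": the same for the moment, N m; "width": opening from 0.0 (shut) to 1.0 (fully open); "gripper_force": force on a finger pad.
Only numpy, scipy, OpenCV 4.12 (cv2) and the standard library are available. Lean on these libraries where they do the work, as an engineer would, in place of code of your own. Each camera call takes 0.05 s, during which the arm holds its last target. There are 200 camera calls.

### The job

Make the pour-over stand ready for the blue mug: crank the handwheel clockwise until the dripper's nose is clear above the mug's rim, push the red-tabbed tray fully home so the mug stands upright right under the dripper, then crank back down until the orange pointer is level with the red mark and the nose sits inside the mug's mouth. Last of all, turn the orange timer knob back (anticlockwise) to its zero stop. Leave the white mug, the coffee jar and the sugar bowl where they are.

Things in the scene. Friction and masses are not known exactly. Their poses are not given: they have to be found in the camera images.
- stand: fixed pour-over stand: dark oak board 18 mm thick, covering its own x -165 to 85, y -210 to 240 mm. Origin on the table straight under the dripper's axis, z up. In its frame: 20 mm steel column at x -105, y 0, handwheel on top; white scale plate (24 mm wide, top 183 mm above the table) at x -105, y 42; tray slides home towards -y under the dripper; timer knob at x -60, y -165
- wheel (a joint): turn of the dark handwheel (rim radius 50 mm on its centre line, 12 mm thick, vertical axis, on top of the column), rad: grows when turned clockwise seen from above, which raises the dripper 24 mm per turn; 0 to 13.4. Starts between 0.6 and 5. Turns stiffly (about 2 N at the crank) and stays where it is left
- wheel_centre (a point): centre of the handwheel's rim, on its axis, 232 mm above the table
- crank_grip (a point): middle of the upright crank handle on the rim of the handwheel: light wood, 24 mm across, from 238 to 286 mm above the table (this point at 268 mm), 50 mm from the wheel's axis; it spins freely on its own pin, so it can be held while it goes round
- carriage (a joint): lift of the dripper carriage, m: 0 lowest, 0.054 highest; driven only by the handwheel (= 0.024 x wheel turns). The nose clears the rim of the mug above 0.036; the pointer is level with the red mark at 0.024
- nose_tip (a point): centre of the underside of the dripper's nose (white ceramic, 28 mm across, 20 mm long, below a flange 80 mm across and a cone 92 mm across at the top, 79 mm above this point). The top of the cone is 166 mm above the table at lift 0
- pointer (a point): tip of the orange pointer wire on the carriage, in front of the scale plate
- red_mark (a point): the red line (4 mm high) on the white scale plate beside the column, 145 mm above the table
- tray (a joint): travel of the tray, m: 0 pulled out (where it starts), 0.12 fully home against its stop; slides along the stand's -y with about 2 N of friction
- tray_tab (a point): centre of the outer face of the tray's red upright tab (90 mm wide along the stand's x, 8 mm thick along y, 28 to 78 mm above the table); this point is 63 mm above the table. Push here towards the stand's -y. The middle of the mug's place on the tray is 105 mm from it
- mug: the blue mug standing on the tray: 84 mm across, 95 mm high, open top, 4 mm wall, handle on its own +y side. Origin at the centre of its underside, 28 mm above the table, z up; its rim is 123 mm above the table
- timer (a joint): turn of the orange timer knob from its zero stop, rad: grows clockwise seen from above; starts between 0.6 and 1.3; at 0 it is on the stop, its bar along the stand's x
- timer_grip (a point): on the timer knob's axis at the height to grip its bar; x points along the bar and turns with it. The knob is 48 mm across, the bar is about 10 mm thick
- grey_mug: white mug, 84 mm across, 95 mm high, standing by; origin at the centre of its underside
- coffee_jar: amber coffee jar, 80 mm across, 120 mm high, standing by; origin at the centre of its underside
- sugar_bowl: terracotta bowl, 100 mm across, 50 mm high, standing by; origin at the centre of its underside
Not all that is in view belongs to the job. What is shaped like the mug but purple is not meant.

How it is judged (in metres and radians):
On the way, in this order (a step that is already met when the one before it is completed fails the run):
1. the dripper is cranked up until its nose is clear of the mug's rim (value of joint carriage above 0.037 m), for 0.2 s.
2. the tray is fully home with the mug upright under the dripper (value of joint tray above 0.115 m and horizontal distance between mug and nose_tip below 0.015 m and angle between mug's own z axis and vertical below 0.1 rad and z of mug in the frame of red_mark below -0.112 m and value of joint carriage above 0.034 m), for 0.2 s.
3. the dripper is cranked down until the pointer is level with the red mark (z of pointer in the frame of red_mark between -0.003 and 0.003 m and velocity of joint wheel between -0.3 and 0.3 rad/s), for 0.2 s.
4. the timer knob is turned back to its zero stop (value of joint timer below 0.09 rad), for 0.2 s.
At the end, for the whole second after the job is handed in: tray within 5 mm of fully home; blue mug upright (within 6 degrees) on it, within 15 mm of the dripper's axis; orange pointer within 3 mm of the height of the red mark; timer knob within 0.09 rad of its zero stop; everything at rest (value of joint tray above 0.115 m and horizontal distance between mug and nose_tip below 0.015 m and angle between mug's own z axis and vertical below 0.1 rad and z of mug in the frame of red_mark below -0.112 m and z of pointer in the frame of red_mark between -0.003 and 0.003 m and value of joint timer below 0.09 rad and linear speed of mug below 0.02 m/s); the robot touches nothing.
It fails at once if the blue mug is tipped by more than 20 degrees (angle between mug's own z axis and vertical above 0.35 rad).
It fails at once if the white mug, coffee jar or sugar bowl is moved by more than 40 mm (distance of any of grey_mug, coffee_jar, sugar_bowl from where it was at the start of the episode above 0.04 m).
It also fails if it takes over 72 s, if anything falls off the work surface, if the arm or the gripper's body presses on something with over 40 N, if the wrist force passes 120 N, or if a joint passes its speed limit or range.

## Working session

There is one attempt and no reset: what is moved stays moved. The work goes in short steps, Python scripts to look and compute and a shell command to move; the robot and the scene stay as the last step left them, time stands still between calls to the robot, and variables do not carry over. Pictures are saved under pics/ and viewed, at most 12 in all, crops included, and the job is handed in when it is done.

```bash
mkdir -p pics; ls; cat > h.py <<'E'
import numpy as np, cv2
from workcell import r, optics, ticket, look_for
from scipy.spatial.transform import Rotation as R
def snap(c):
    m=optics.camera_model(c); im,d=optics.get_image(c); return im,d,m
def proj(m,P):
    T=np.linalg.inv(m["extrinsics"]); p=T[:3,:3]@np.array(P)+T[:3,3]; f=240/np.tan(np.radians(m["vfov"]/2))
    return f*p[0]/p[2]+m["cx"], f*p[1]/p[2]+m["cy"], p[2]
def cloud(d,m):
    f=240/np.tan(np.radians(m["vfov"]/2)); v,u=np.mgrid[:480,:640]
    P=np.stack([(u-m["cx"])/f*d,(v-m["cy"])/f*d,d],-1); E=np.array(m["extrinsics"])
    W=P@E[:3,:3].T+E[:3,3]; W[d<=0]=np.nan; return W
E
python3 - <<'E'
from h import *
for c in("top","side"):
    im,d,m=snap(c); cv2.imwrite(f"pics/{c}0.png",im); np.savez(f"{c}0.npz",im=im,d=d); print(c,m["vfov"],np.round(m["extrinsics"],3).tolist())
    W=cloud(d,m)
    for n in("stand","wheel","crank_grip","carriage","pointer","red_mark","tray_tab","mug","timer_grip","timer","grey_mug","coffee_jar","sugar_bowl"):
        for q in look_for(c,n)[:3]:
            u,v=q["centre"]; print(n,round(q["score"],2),round(u),round(v),np.round(W[int(v),int(u)]))
print(r.get_obs())
E
```

```text
pics
top 43.468258216977084 [[-0.018, -0.994, 0.104, 473.748], [-1.0, 0.02, 0.021, -36.032], [-0.023, -0.104, -0.994, 1554.255], [0.0, 0.0, 0.0, 1.0]]
stand 0.58 350 262 [560. -76. 232.]
stand 0.21 300 244 [621.  44.  33.]
wheel 0.4 352 262 [569. -81. 131.]
crank_grip 0.49 346 298 [483. -64. 289.]
carriage 0.8 353 236 [631. -87. 134.]
pointer 0.69 353 237 [629. -85. 131.]
red_mark 0.8 350 262 [560. -76. 232.]
tray_tab 0.84 282 249 [612.  90.  30.]
tray_tab 0.3 412 258 [ 583. -239.   26.]
mug 0.97 301 245 [621.  44.  33.]
mug 0.72 281 148 [879.  95.   5.]
mug 0.63 333 354 [345. -34.   8.]
timer_grip 0.82 413 261 [ 574. -238.   55.]
timer 0.87 421 256 [ 585. -257.   63.]
timer 0.2 351 235 [631. -83. 131.]
grey_mug 0.66 501 337 [ 378. -456.   10.]
grey_mug 0.38 156 273 [559. 423.   4.]
coffee_jar 0.95 148 343 [385. 402. 123.]
sugar_bowl 0.72 156 272 [559. 423.   4.]
side 45.496692559591125 [[0.903, -0.302, 0.307, 62.554], [-0.43, -0.653, 0.623, -1100.453], [0.012, -0.694, -0.719, 1399.411], [0.0, 0.0, 0.0, 1.0]]
stand 0.91 320 287 [587. -98.  19.]
stand 0.62 330 254 [625. -81. 137.]
whe
[... 787 characters left out ...]
38338992,  0.01640713,  1.37012721, -0.00629891,
        1.38819021, -0.04646961]), 'joint_velocities': array([ 7.04723671e-06,  2.07170910e-04, -1.04536945e-03, -9.28361800e-04,
       -6.74797048e-05, -1.39474407e-03,  8.18083998e-05]), 'joint_efforts': array([ 2.48210881e-04, -6.27332282e+01,  8.43021423e-01, -3.72081399e+01,
        1.65350275e-02,  2.79696076e-03,  4.33193543e-05]), 'position': array([232.82965662, 579.98437974, 216.77335779]), 'tool_rot': array([-5.95998950e-01, -3.08447353e+00,  8.73966626e-05]), 'wrist_force': array([ 0.12855562,  0.26967859, -0.58529016]), 'ft_torque': array([-0.01760771, -0.00606344,  0.0313593 ]), 'gripper_force': 0.0, 'width': 0.9981465129341757}
```

```bash
python3 - <<'E'
from h import *
im=np.load("top0.npz")["im"]; cv2.imwrite("pics/topc.png",cv2.resize(im[120:380,250:450],None,fx=3,fy=2.3*3/2.3)[:,:])
a=cv2.resize(im[130:370,240:450],None,fx=2.4,fy=2.4,interpolation=2); cv2.imwrite("pics/topc.png",a)
E
```

```text
(no output)
```

View pics/topc.png

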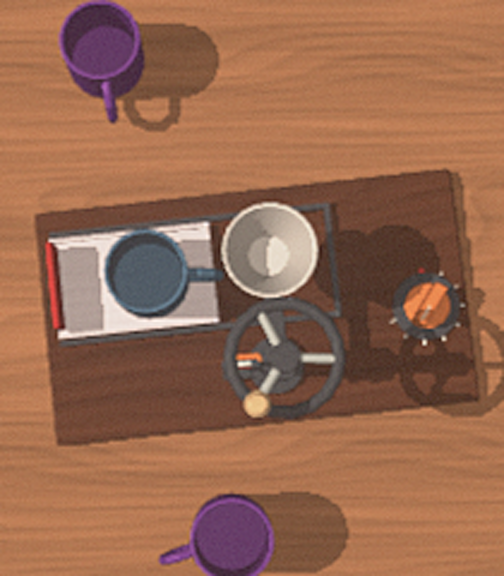

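View pics/side0.png

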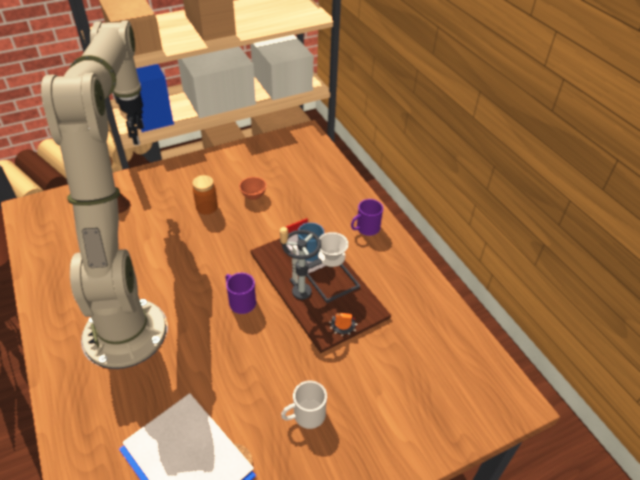

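The dark blue mug with the pale wood crank is on the board: blue mug at top-picture (301,245), red tab (262,248), wheel (358,280), crank knob (346,298), timer (418,257). Look-alikes for the mug are purple at (281,148) and purple at (333,354), plus the white one at (501,337). I choose the blue one on the tray; the crop confirms it.

```bash
cat > fit.py <<'E'
from h import *
z=np.load("top0.npz"); im,d=z["im"],z["d"]; m=optics.camera_model("top"); W=cloud(d,m)
b,g,rr=[im[...,i].astype(int) for i in range(3)]
X,Y,Z=W[...,0],W[...,1],W[...,2]
box=(X>400)&(X<760)&(Y>-350)&(Y<200)
bd=box&(Z>12)&(Z<24); n,lab,st,_=cv2.connectedComponentsWithStats(bd.astype(np.uint8))
k=1+np.argmax(st[1:,4]); P=W[lab==k][:,:2].astype(np.float32); print("rect",cv2.minAreaRect(P), np.median(Z[lab==k]))
wh=box&(Z>222)&(Z<246); p=W[wh]; (c,rad)=cv2.minEnclosingCircle(p[:,:2].astype(np.float32)); print("wheel",c,rad,np.median(p[:,2]))
ck=box&(Z>270); print("crank",np.nanmedian(W[ck],0),ck.sum())
co=box&(Z>115)&(Z<215)&(abs(X-630)<60); p=W[co]; print("cone",cv2.minEnclosingCircle(p[:,:2].astype(np.float32)),np.percentile(p[:,2],[50,90,97]))
rd=box&(rr>130)&(g<70)&(b<70)&(Y>0); print("tab",np.nanmedian(W[rd],0),rd.sum(),cv2.minAreaRect(W[rd][:,:2].astype(np.float32)))
og=box&(rr>170)&(g>60)&(b<90)&(Y<-180)&(Z>30); print("knob",np.nanmedian(W[og],0),og.sum()); hi=og&(Z>np.nanpercentile(Z[og],97)-9); print(np.nanpercentile(Z[og],[10,50,90,97]),cv2.minAreaRect(W[hi][:,:2].astype(np.float32)))
mg=box&(Z>108)&(Z<130)&(Y>0); print("mug",cv2.minEnclosingCircle(W[mg][:,:2].astype(np.float32)))
E
python3 fit.py
```

```text
rect ((586.3522338867188, -70.52822875976562), (250.15838623046875, 450.30731201171875), 5.10024356842041) 18.737163506960883
wheel (523.0808715820312, -92.13544464111328) 55.566043853759766 237.78692249748872
crank [481.34932982 -64.21615561 285.49832904] 97
cone ((620.5941772460938, -23.423866271972656), 104.46968841552734) [154.9754031  180.44778992 183.65736893]
tab [601.83837516 135.16511125  78.46900261] 36 ((607.8484497070312, 137.554931640625), (87.42790222167969, 7.688942909240723), 5.331967353820801)
knob [ 585.48658109 -251.57025468   38.32340986] 179
[31.24297059 38.32340986 64.76717878 67.48250944] ((582.7230834960938, -252.15805053710938), (14.021146774291992, 43.587074279785156), 60.012386322021484)
mug ((616.0006713867188, 39.846622467041016), 42.095420837402344)
```

```bash
python3 -m creep '[[1,[0,0,-0.7],-0.956],[1,[0,0,-0.7],-0.956],[1,[0,0,-0.7],-0.956],[1,[0,0,-0.7],-0.956],[1,[0,0,-0.7],-0.956],[1,[-0.75,-1,0],0],[1,[-0.75,-1,0],0],[1,[-0.75,-1,0],0],[1,[-0.75,-1,0],0],[1,[-0.75,-1,0],0],[1,[-0.75,-1,0],0],[1,[-0.75,-1,0],0],[1,[-0.75,-1,0],0],[1,[-0.75,-1,0],0],[1,[-0.75,-1,0],0],[1,[-0.75,-1,0],0],[0.8,[0,0,0],0]]' 30; python3 -c "
from h import *
o=r.get_obs();print(o['position'],o['joint_positions'],R.from_rotvec(o['tool_rot']).as_matrix())"
```

```text
time_s: 3.52
position: [482.5, 246.6, 322.0]
tool_rot: [0.009, 3.141, -0.002]
wrist_force: [0.4, 0.3, 0.2]
width: 0.816
gripper_force: 0.0
[482.52064581 246.59551979 321.97634689] [-0.715035    0.17264522  0.21706366  1.41364947 -0.03563861  1.55898219
  1.0644108 ] [[-9.99983354e-01  5.69640509e-03  9.18363379e-04]
 [ 5.69543247e-03  9.99983221e-01 -1.05823745e-03]
 [-9.24376119e-04 -1.05298936e-03 -9.99999018e-01]]
```

```bash
python3 -m creep '[[0.8,[0,-0.942,0],0],[0.8,[0,-0.942,0],0],[0.8,[0,-0.942,0],0],[0.8,[0,-0.942,0],0],[0.8,[0,-0.942,0],0],[0.8,[0,-0.942,0],0],[0.8,[0,-0.942,0],0],[0.8,[0,-0.942,0],0],[0.8,[0,-0.942,0],0],[0.8,[0,-0.942,0],0],[0.8,[0,-0.942,0],0],[0.8,[0,0,0],0]]'; python3 -c "
from h import *
o=r.get_obs();print(o['position'],o['joint_positions'])
im,d,m=snap('wrist');cv2.imwrite('pics/w1.png',im);np.savez('w1.npz',im=im,d=d,E=m['extrinsics']);W=cloud(d,m)
k=(W[...,2]>270)&(W[...,2]<300)&(abs(W[...,0]-490)<60)&(abs(W[...,1]+70)<50)
print(k.sum(),np.median(W[k],0),cv2.minEnclosingCircle(W[k][:,:2].astype(np.float32)),look_for('wrist','crank_grip')[:2],proj(m,[481.3,-64.2,286]))
k=(W[...,2]>225)&(W[...,2]<245);print(cv2.minEnclosingCircle(W[k][:,:2].astype(np.float32)))"
```

```text
time_s: 5.03
position: [480.5, -62.4, 322.1]
tool_rot: [0.004, 3.141, -0.0]
wrist_force: [-0.5, 0.1, -0.5]
width: 0.799
gripper_force: 0.0
[480.53340267 -62.44497126 322.10812022] [-0.39165712  0.03571229  0.47429949  1.56370808 -0.01613241  1.54551199
  1.65087698]
1789 [480.67638612 -68.19986775 284.30843452] ((483.8724060058594, -68.5400619506836), 12.243156433105469) [{'centre': [313.8, 260.4], 'score': 0.61}] (np.float64(322.1554909889117), np.float64(267.68014679283135), np.float64(203.4492091480681))
((524.4813842773438, -92.93451690673828), 57.55423355102539)
```

View pics/w1.png

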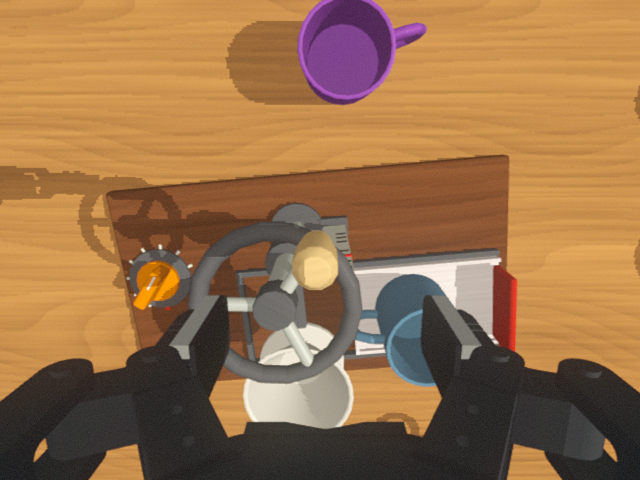

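Wrist view: crank knob top at (316,262), between the fingers, wheel hub (278,308); the timer is at (158,283). Lowering onto the crank.

```bash
python3 -m creep '[[0.8,[-0.05,-0.13,0.5],0],[0.8,[0,0,0.6],0],[0.8,[0,0,0.6],0],[0.8,[0,0,0.23],0],[0.8,[0,0,0],0],[0,[0,0,0],0],[0,[0,0,0],0],[0,[0,0,0],0],[0,[0,0,0],0]]' 30; python3 - <<'E'
from h import *
o=r.get_obs();p=o['position'];print(p,o['tool_rot'])
c=np.array([523.4,-92.0]); v=p[:2]-c; print(np.hypot(*v),np.degrees(np.arctan2(v[1],v[0])))
th0=np.arctan2(v[1],v[0])
# tool x=-wx, tool y=+wy ; 24 deg... 12 steps/turn clockwise
ang=th0-np.arange(13)*np.pi/6
P=50*np.c_[np.cos(ang),np.sin(ang)]; D=np.diff(P,axis=0)/30; print(np.round(np.c_[-D[:,0],D[:,1]],2).tolist())
E
```

```text
time_s: 6.25
position: [482.8, -65.0, 264.7]
tool_rot: [-0.0, 3.14, -0.0]
wrist_force: [1.3, -1.9, 5.1]
width: 0.237
gripper_force: 28.3
[482.78783933 -64.98351662 264.67425468] [-3.90702925e-04  3.13982286e+00 -4.19579162e-04]
48.77743298665615 146.36690301565838
[[-0.65, 0.57], [-0.85, 0.17], [-0.82, -0.28], [-0.57, -0.65], [-0.17, -0.85], [0.28, -0.82], [0.65, -0.57], [0.85, -0.17], [0.82, 0.28], [0.57, 0.65], [0.17, 0.85], [-0.28, 0.82]]
```

```bash
python3 -m creep '[[0,[-0.65,0.57,0],0],[0,[-0.85,0.17,0],0],[0,[-0.82,-0.28,0],0],[0,[-0.57,-0.65,0],0],[0,[-0.17,-0.85,0],0],[0,[0.28,-0.82,0],0],[0,[0,0,0],0]]'; python3 -c "
from h import *
o=r.get_obs();p=o['position'];print(p,o['tool_rot'])
im,d,m=snap('side');W=cloud(d,m);k=(W[...,2]>120)&(W[...,2]<215)&(np.hypot(W[...,0]-627.5,W[...,1]+81.9)<48);print(np.percentile(W[k][:,2],[50,90,97]),k.sum())
z=np.load('side0.npz');W=cloud(z['d'],m);k=(W[...,2]>120)&(W[...,2]<215)&(np.hypot(W[...,0]-627.5,W[...,1]+81.9)<48);print(np.percentile(W[k][:,2],[50,90,97]),k.sum())
"
```

```text
time_s: 7.12
position: [564.8, -122.4, 265.2]
tool_rot: [0.004, 3.141, 0.001]
wrist_force: [-2.9, -0.1, 9.4]
width: 0.224
gripper_force: 27.7
[ 564.81923503 -122.3976004   265.20981927] [4.10640994e-03 3.14115864e+00 5.01841819e-04]
[158.67639473 188.15752641 193.0052106 ] 738
[150.58099134 177.42408841 181.32540633] 790
```

```bash
python3 -m creep '[[0,[0.65,-0.5,0],0],[0,[0.85,-0.17,0],0],[0,[0.82,0.28,0],0],[0,[0.57,0.65,0],0],[0,[0.17,0.85,0],0],[0,[-0.28,0.82,0],0],[0,[-0.65,0.57,0],0],[0,[0,0,0],0],[0,[0,0,0],0]]'; python3 -c "
from h import *
o=r.get_obs();p=o['position'];print(p,o['tool_rot'])
im,d,m=snap('side');W=cloud(d,m);k=(W[...,2]>120)&(W[...,2]<225)&(np.hypot(W[...,0]-627.5,W[...,1]+81.9)<48);print(np.percentile(W[k][:,2],[50,90,97]),k.sum())
im,d,m=snap('top');W=cloud(d,m);k=(W[...,2]>120)&(W[...,2]<225)&(np.hypot(W[...,0]-627.5,W[...,1]+81.9)<48);print(np.percentile(W[k][:,2],[50,90,97]),k.sum())
"
```

```text
time_s: 8.3
position: [503.7, -47.8, 265.7]
tool_rot: [0.003, 3.136, -0.004]
wrist_force: [4.8, -6.8, 8.8]
width: 0.218
gripper_force: 27.6
[503.72753333 -47.79237742 265.70387064] [ 2.90004938e-03  3.13624315e+00 -4.25676773e-03]
[177.78916975 203.89725657 207.70522264] 822
[186.8686736  207.53565847 210.34621472] 1275
```

```bash
python3 -m creep '[[0.6,[0,0,0],0],[0.6,[0,0,0],0],[0.6,[0,0,0],0],[0.6,[0,0,-0.5],0],[0.6,[0,0,-0.8],0],[0.6,[0,0,-0.8],-0.55],[0,[0,0,0],-0.55],[0,[-0.5,0.91,0],0],[0,[-0.5,0.91,0],0],[0,[-0.5,0.91,0],0],[0,[-0.5,0.91,0],0],[0,[-0.5,0.91,0],0],[0,[-0.5,0.91,0],0],[0,[-0.5,0.91,0],0],[0,[-0.5,0.91,0],0],[0,[0,0,0],0]]'; python3 -c "
from h import *
o=r.get_obs();p=o['position'];print(p,o['tool_rot'],o['joint_positions'])
im,d,m=snap('top');W=cloud(d,m);cv2.imwrite('pics/t2.png',im)
im,d,m=snap('wrist');W=cloud(d,m);cv2.imwrite('pics/w2.png',im);b,g,rr=[im[...,i].astype(int) for i in range(3)]
k=(rr>130)&(g<70)&(b<70)&(W[...,2]>60)&(W[...,2]<95);print(k.sum(),np.median(W[k],0),cv2.minAreaRect(W[k][:,:2].astype(np.float32)))
"
```

```text
time_s: 10.4
position: [601.8, 186.2, 326.5]
tool_rot: [0.146, -3.137, -0.001]
wrist_force: [0.4, -0.1, 0.2]
width: 0.0
gripper_force: 0.0
[601.79609871 186.15145672 326.48318274] [ 1.46468388e-01 -3.13697302e+00 -7.78907891e-04] [-0.56924963  0.3868615   0.33128872  1.14857612 -0.12395578  1.62595173
  1.39650813]
720 [607.89809815 135.3426332   76.87006106] ((610.42578125, 134.84548950195312), (88.36516571044922, 6.665029525756836), 5.134119510650635)
```

```bash
python3 -m creep '[[0,[-0.25,0,0.862],0],[0,[0,0,0.862],0],[0,[0,0,0.862],0],[0,[0,0,0.862],0],[0,[0,0,0.862],0],[0,[0,0,0.862],0],[0,[0,0,0.862],0],[0,[0,0,0.862],0],[0,[0,0,0.862],0],[0,[0,0,0.862],0],[0,[0,0,0],0]]'; python3 -m creep '[[0,[0,-0.25,0],0],[0,[0,-0.25,0],0],[0,[0,-0.15,0],0],[0,[0,-0.15,0],0],[0,[0,0,0],0]]';python3 -c "
from h import *
o=r.get_obs();p=o['position'];print(p,o['tool_rot'],o['joint_positions'])
im,d,m=snap('side');cv2.imwrite('pics/s2.png',cv2.resize(im[100:400,100:500],None,fx=2,fy=2))"
```

```text
time_s: 11.88
position: [608.1, 181.8, 67.0]
tool_rot: [0.137, -3.135, 0.002]
wrist_force: [-0.1, -0.5, 0.3]
width: -0.002
gripper_force: 0.0
time_s: 12.5
position: [611.6, 159.0, 68.4]
tool_rot: [-0.138, 3.138, -0.0]
wrist_force: [-0.3, 0.1, 0.4]
width: -0.0
gripper_force: 0.0
[611.64972043 158.96094334  68.43698305] [-1.38012314e-01  3.13843725e+00 -2.06672483e-04] [-0.52415575  0.51518369  0.30212779  1.54848726 -0.16482441  1.10297679
  1.47423065]
```

View pics/s2.png

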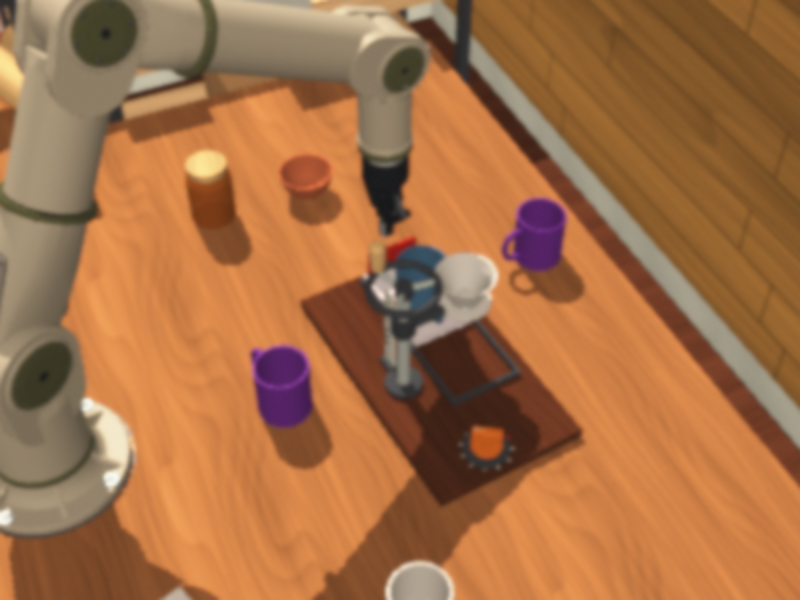

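The fingers stand just behind the red tab at (400,243), and the arm is well above the wheel. Pushing now.

```bash
python3 -m creep '[[0,[0,-0.15,0],0],[0,[0,-0.2,0],0],[0,[0,-0.25,0],0],[0,[0,-0.25,0],0],[0,[0,-0.25,0],0],[0,[0,-0.25,0],0],[0,[0,-0.25,0],0],[0,[0,-0.25,0],0],[0,[0,-0.25,0],0],[0,[0,-0.25,0],0],[0,[0,-0.25,0],0],[0,[0,-0.25,0],0],[0,[0,-0.25,0],0],[0,[0,-0.25,0],0],[0,[0,-0.2,0],0],[0,[0,0,0],0]]'; python3 -c "
from h import *
o=r.get_obs();p=o['position'];print(p)
im,d,m=snap('side');cv2.imwrite('pics/s3.png',cv2.resize(im[150:400,200:450],None,fx=2.4,fy=2.4))
im,d,m=snap('wrist');W=cloud(d,m);b,g,rr=[im[...,i].astype(int) for i in range(3)]
im,d,m=snap('top');W=cloud(d,m);cv2.imwrite('pics/t3.png',cv2.resize(im[180:330,240:440],None,fx=3,fy=3))
b,g,rr=[im[...,i].astype(int) for i in range(3)]
k=(rr>130)&(g<70)&(b<70)&(W[...,2]>60)&(W[...,2]<95)&(W[...,0]>500)&(W[...,1]>-50);print(k.sum(),np.median(W[k],0),cv2.minAreaRect(W[k][:,:2].astype(np.float32)))
"
```

```text
time_s: 14.55
position: [621.1, 52.1, 68.3]
tool_rot: [-0.137, 3.139, -0.001]
wrist_force: [0.4, -0.5, 1.3]
width: 0.003
gripper_force: 0.2
[621.05473621  52.0764633   68.28940568]
0 [nan nan nan] ((0.0, 0.0), (0.0, 0.0), 0.0)
  return _methods._mean(a, axis=axis, dtype=dtype,
  ret = um.true_divide(
```

View pics/s3.png

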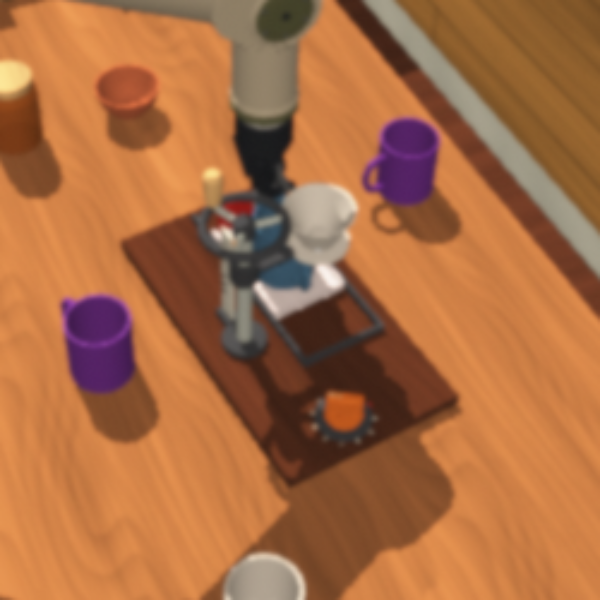

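The mug is moving upright with the tray (blue at (290,270)), and about 20–40 mm remain.

```bash
python3 -m creep '[[0,[0,-0.2,0],0],[0,[0,-0.2,0],0],[0,[0,-0.15,0],0],[0,[0,0,0],0]]'; python3 -m creep '[[0,[0,-0.12,0],0],[0,[0,-0.1,0],0],[0,[0,0,0],0]]'
```

```text
time_s: 15.2
position: [622.5, 35.7, 68.2]
tool_rot: [0.137, -3.139, 0.001]
wrist_force: [-0.2, 0.2, -0.2]
width: -0.003
gripper_force: 0.1
time_s: 15.58
position: [623.0, 29.9, 68.3]
tool_rot: [-0.138, 3.138, -0.001]
wrist_force: [0.5, 0.1, 1.3]
width: 0.004
gripper_force: 0.5
```

```bash
python3 -m creep '[[0,[0,-0.12,0],0],[0,[0,-0.1,0],0],[0,[0,0,0],0]]'|grep -E "pos|wrist"; python3 -c "
from h import *
im,d,m=snap('side');cv2.imwrite('pics/s4.png',cv2.resize(im[180:360,230:430],None,fx=3,fy=3))"
```

```text
position: [623.6, 23.2, 68.3]
wrist_force: [-0.2, 0.7, 1.2]
```

View pics/s4.png

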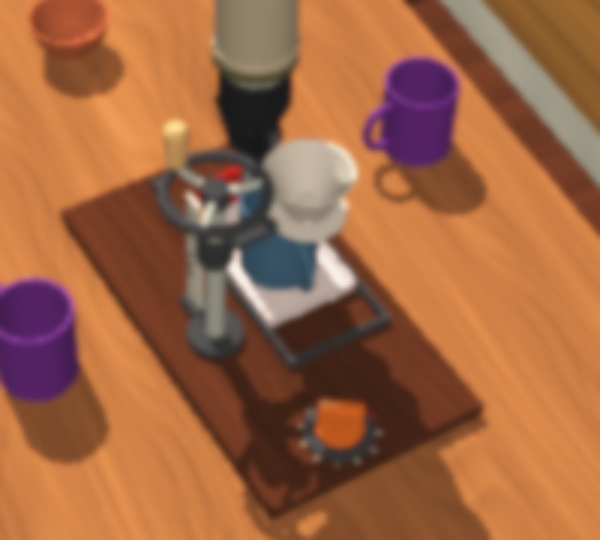

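```bash
python3 -c "
from h import *
ex=np.array([.996,.0889]);ey=np.array([-.0889,.996]);O=np.array([627.5,-81.9])
for c in ('side','top'):
    im,d,m=snap(c);W=cloud(d,m);b,g,rr=[im[...,i].astype(int) for i in range(3)]
    q=W[...,:2]-O;sx=q@ex;sy=q@ey;Z=W[...,2]
    wt=(abs(sx)<70)&(abs(sy)<200)&(Z<40)&(Z>19)&(b>120)&(g>120);print(c,'white tray',wt.sum(),wt.any() and np.percentile(sy[wt],[1,99]))
    bl=(abs(sx)<70)&(abs(sy)<200)&(b>rr+20)&(Z>30)&(Z<130);print('blue',bl.sum(),bl.any() and (np.percentile(sy[bl],[1,50,99]),np.percentile(sx[bl],[1,50,99])))
    rd=(abs(sx)<70)&(abs(sy)<260)&(rr>110)&(g<60)&(b<60)&(Z<90);print('red',rd.sum(),rd.any() and (np.percentile(sy[rd],[1,50,99]),np.median(Z[rd])))
    fr=(abs(sx)<60)&(sy<-20)&(sy>-110)&(Z>22)&(Z<40);print('frame',fr.sum(),fr.any() and np.percentile(sy[fr],[1,5,50]))
"
```

```text
side white tray 456 [-25.29750146 138.26123053]
blue 368 (array([-30.72615282,  12.08304239,  82.96080519]), array([-40.39675128, -19.62649254,   8.70015033]))
red 386 (array([-203.56416957, -135.99028063,  212.34211038]), np.float64(18.12952063494231))
frame 296 [-108.06459186  -95.87881181  -62.63009445]
top white tray 129 [-43.22481077  72.96652323]
blue 152 (array([24.12551566, 46.77715035, 67.81933025]), array([-41.21249195, -19.41913543,  39.99074538]))
red 6 (array([-169.0998243 , -166.72761154, -163.20916881]), np.float64(18.4423886121657))
frame 314 [-108.32403163 -102.73395808  -72.08787893]
```

```bash
python3 -c "
from h import *
im,d,m=snap('top');a=cv2.resize(im[200:310,250:400],None,fx=4,fy=4)
im,d,m=snap('wrist');b=cv2.resize(im,(587,440));cv2.imwrite('pics/t5.png',np.vstack([cv2.resize(a,(400,293)),cv2.resize(im,(400,300))]))"
```

```text
(no output)
```

View pics/t5.png

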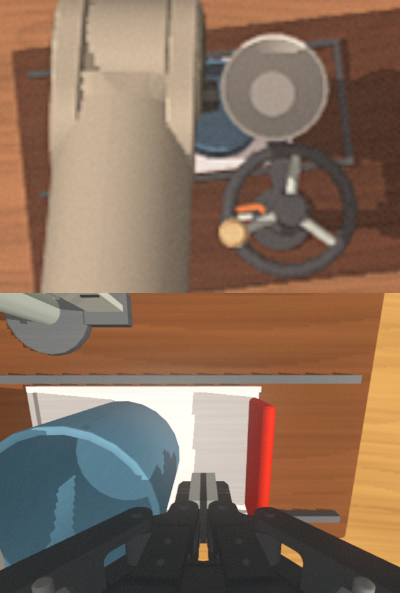

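```bash
python3 -c "
from h import *
ex=np.array([.996,.0889]);ey=np.array([-.0889,.996]);O=np.array([627.5,-81.9])
im,d,m=snap('wrist');W=cloud(d,m);b,g,rr=[im[...,i].astype(int) for i in range(3)]
q=W[...,:2]-O;sx=q@ex;sy=q@ey;Z=W[...,2]
k=(rr>110)&(g<60)&(b<60)&(Z>20)&(Z<90);print('red',[np.round(np.percentile(a[k],[1,10,50,90,99])) for a in (sx,sy,Z)])
k=(b>rr+25)&(Z>20)&(Z<135);print('blue',[np.round(np.percentile(a[k],[1,50,99])) for a in (sx,sy,Z)])
for v in range(380,560,20): 
  vv=int((v-293+0)*480/300); print(v,vv,[(u,np.round([sx[vv,int(u*1.6)],sy[vv,int(u*1.6)],Z[vv,int(u*1.6)]]).tolist()) for u in (190,203,215,262)]) if 0<=vv<480 else 0
print(r.get_obs()['position'], m['extrinsics'])
"
```

```text
red [array([-42., -31.,  -3.,  24.,  39.]), array([138., 138., 139., 141., 145.]), array([37., 45., 68., 77., 78.])]
blue [array([-40.,   1.,  40.]), array([ 6., 22., 86.]), array([ 32.,  88., 123.])]
380 139 [(190, [-55.0, 95.0, 27.0]), (203, [-55.0, 104.0, 27.0]), (215, [-55.0, 114.0, 29.0]), (262, [-55.0, 148.0, 28.0])]
400 171 [(190, [-40.0, 95.0, 29.0]), (203, [-40.0, 104.0, 28.0]), (215, [-40.0, 114.0, 28.0]), (262, [-39.0, 151.0, 17.0])]
420 203 [(190, [-25.0, 95.0, 27.0]), (203, [-25.0, 104.0, 27.0]), (215, [-25.0, 114.0, 27.0]), (262, [-33.0, 139.0, 75.0])]
440 235 [(190, [-9.0, 95.0, 27.0]), (203, [-9.0, 104.0, 28.0]), (215, [-9.0, 114.0, 28.0]), (262, [-22.0, 140.0, 75.0])]
460 267 [(190, [7.0, 94.0, 27.0]), (203, [8.0, 104.0, 27.0]), (215, [7.0, 114.0, 28.0]), (262, [-10.0, 140.0, 77.0])]
480 299 [(190, [25.0, 94.0, 27.0]), (203, [-5.0, 105.0, 97.0]), (215, [-5.0, 111.0, 97.0]), (262, [3.0, 141.0, 78.0])]
500 331 [(190, [-5.0, 99.0, 119.0]), (203, [-5.0, 105.0, 120.0]), (215, [-5.0, 110.0, 119.0]), (262, [16.0, 141.0, 78.0])]
520 363 [(190, [-6.0, 100.0, 136.0]), (203, [5.0, 105.0, 120.0]), (215, [-7.0, 109.0, 138.0]), (262, [-6.0, 127.0, 137.0])]
540 395 [(190, [-9.0, 101.0, 153.0]), (203, [15.0, 105.0, 120.0]), (215, [-6.0, 109.0, 150.0]), (262, [2.0, 128.0, 138.0])]
[623.53947188  23.54981218  68.20930358] [[-8.80567363e-02  9.61410579e-01  2.60644796e-01  5.58007108e+02]
 [ 9.96115165e-01  8.51903803e-02  2.22974627e-02  1.73756248e+01]
 [-7.67412755e-04  2.61595676e-01 -9.65177245e-01  2.24891254e+02]
 [ 0.00000000e+00  0.00000000e+00  0.00000000e+00  1.00000000e+00]]
```

```bash
python3 -c "
from h import *
z=np.load('w1.npz');m=optics.camera_model('wrist');m['extrinsics']=z['E'];W=cloud(z['d'],m)
for v,u in ((310,220),(330,215),(350,200),(340,185),(300,430),(340,465),(355,470),(320,440)): print(u,v,np.round(W[v,u]))
im,d,m=snap('wrist');W=cloud(d,m)
for v in range(270,320,6): print(v,np.round(W[v,325]),np.round(W[v,345]))
"
```

```text
220 310 [473. -97. 353.]
215 330 [476. -97. 360.]
200 350 [474. -97. 376.]
185 340 [ 469. -100.  379.]
430 300 [470. -28. 352.]
465 340 [470. -25. 378.]
470 355 [469. -27. 387.]
440 320 [470. -29. 366.]
270 [627.  23.  27.] [626.  33.  27.]
276 [630.  24.  27.] [629.  34.  28.]
282 [634.  24.  27.] [633.  34.  27.]
288 [613.  22.  87.] [636.  34.  27.]
294 [613.  22.  92.] [639.  35.  27.]
300 [613.  22.  97.] [643.  35.  26.]
306 [613.  22. 102.] [612.  29. 102.]
312 [613.  22. 106.] [612.  28. 107.]
318 [613.  22. 111.] [613.  28. 111.]
```

Fingertips actually sit near z≈85 with TCP reading 68, so they passed just over the tab and the knuckles pushed the mug and tray (travel about 80 mm, mug still upright and in place). I'll back off, go round behind the tab, and push lower, checking the force and the fingertip height.

```bash
python3 -m creep '[[0,[0,0.15,0],0],[0,[0,0.2,-0.3],0],[0,[0,0,-0.7],0],[0,[0,0.7,-0.7],0],[0,[0,0.8,0],0],[0,[0,0.8,0],0],[0,[0,0.5,0],0],[0,[0,0,0.7],0],[0,[0,0,0.7],0],[0,[0,0,0.3],0],[0,[0,0,0],0]]'|grep -E "time|pos|wrist"; python3 -c "
from h import *
ex=np.array([.996,.0889]);ey=np.array([-.0889,.996]);O=np.array([627.5,-81.9])
p=r.get_obs()['position'];print(p,(p[:2]-O)@ey)
for c in('wrist','side'):
  im,d,m=snap(c);W=cloud(d,m);b,g,rr=[im[...,i].astype(int) for i in range(3)]
  q=W[...,:2]-O;sx=q@ex;sy=q@ey;Z=W[...,2]
  k=(rr>110)&(g<60)&(b<60)&(Z>60)&(Z<90)&(sy>50);print(c,'red',k.sum(),np.round(np.percentile(sy[k],[10,50,90])))
  k=(b>rr+25)&(Z>110)&(Z<135)&(abs(sx)<60);print('blue rim',k.sum(),np.round(np.percentile(sy[k],[1,99])),np.round(np.percentile(sx[k],[1,99])))
  k=(np.hypot(W[...,0]-p[0],W[...,1]-p[1])<25)&(Z>25)&(Z<200);print('finger z min',np.round(np.percentile(Z[k],[0,1,5])))
"
```

```text
time_s: 17.68
position: [614.9, 117.8, 68.0]
wrist_force: [-0.2, -0.0, -0.9]
[614.90489285 117.79937806  67.9597352 ] 200.02028557149052
wrist red 4013 [142. 146. 147.]Traceback (most recent call last):
  File "<string>", line 9, in <module>
    k=(b>rr+25)&(Z>110)&(Z<135)&(abs(sx)<60);print('blue rim',k.sum(),np.round(np.percentile(sy[k],[1,99])),np.round(np.percentile(sx[k],[1,99])))
                                                                               ~~~~~~~~~~~~~^^^^^^^^^^^^^^
    return _quantile_unchecked(
        a, q, axis, out, overwrite_input, method, keepdims, weights)
    return _ureduce(a,
                    func=_quantile_ureduce_func,
    ...<5 lines>...
                    overwrite_input=overwrite_input,
                    method=method)
    r = func(a, **kwargs)
    result = _quantile(arr,
                       quantiles=q,
    ...<2 lines>...
                       out=out,
                       weights=wgt)
    slices_having_nans = np.isnan(arr[-1, ...])
                                  ~~~^^^^^^^^^
IndexError: index -1 is out of bounds for axis 0 with size 0
```

```bash
python3 -m creep '[[0,[0.1,-0.2,0.3],0],[0,[0,0,0.3],0],[0,[0,0,0.1],0],[0,[0,0,0],0]]'|grep -E "time|pos|wrist";python3 -m creep '[[0,[0,0,0.2],0],[0,[0,0,0.25],0],[0,[0,0,0],0]]'|grep -E "time|pos|wrist"; python3 -c "
from h import *
o=r.get_obs()['position']
im,d,m=snap('wrist');W=cloud(d,m);cv2.imwrite('pics/w6.png',im)
for v in range(230,300,6): print(v,np.round(W[v,325]-[o[0],o[1],0]))
"
```

```text
time_s: 18.23
position: [612.5, 111.9, 46.9]
wrist_force: [-1.0, 0.1, 0.4]
time_s: 18.6
position: [612.0, 111.7, 32.7]
wrist_force: [0.1, -0.6, -0.3]
230 [-23.  -2.  18.]
236 [-21.  -2.  17.]
242 [-18.  -2.  17.]
248 [-15.  -2.  17.]
254 [-13.  -2.  19.]
260 [-10.  -1.  18.]
266 [-8. -1. 19.]
272 [-4. -1. 17.]
278 [-2. -1. 17.]
284 [ 1. -0. 19.]
290 [-11.  -1.  53.]
296 [-11.  -1.  60.]
```

View pics/w6.png

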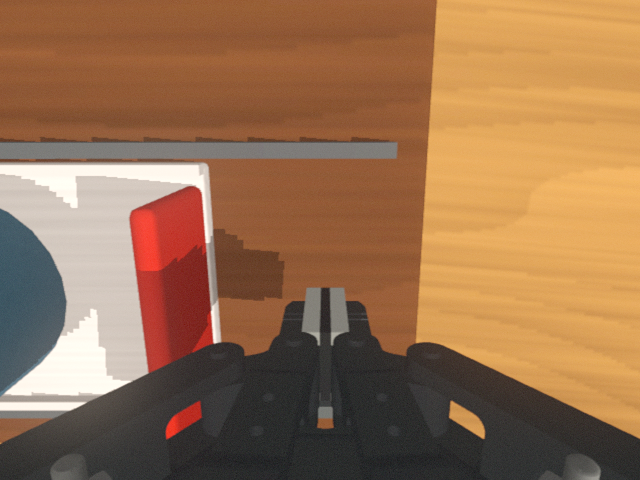

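Fingertips are at z≈50 without touching the board (tip at (325,290) against the red tab at (170,270)), so the z offset is confirmed; pushing now hits the tab.

```bash
python3 -m creep '[[0,[0,-0.3,0],0],[0,[0,-0.3,0],0],[0,[0,-0.3,0],0],[0,[0,-0.2,0],0],[0,[0,-0.2,0],0],[0,[0,-0.2,0],0],[0,[0,-0.2,0],0],[0,[0,-0.2,0],0],[0,[0,-0.2,0],0],[0,[0,0,0],0]]'|grep -E "time|pos|wrist"; python3 -m creep '[[0,[0,-0.15,0],0],[0,[0,-0.15,0],0],[0,[0,-0.15,0],0],[0,[0,0,0],0]]'|grep -E "time|pos|wrist"; python3 -c "
from h import *
ex=np.array([.996,.0889]);ey=np.array([-.0889,.996]);O=np.array([627.5,-81.9])
p=r.get_obs()['position'];print((p[:2]-O)@ey)
im,d,m=snap('wrist');W=cloud(d,m);cv2.imwrite('pics/w7.png',im);b,g,rr=[im[...,i].astype(int) for i in range(3)]
q=W[...,:2]-O;sx=q@ex;sy=q@ey;Z=W[...,2]
k=(rr>110)&(g<60)&(b<60)&(Z>60)&(Z<90);print('red',k.sum(),np.round(np.percentile(sy[k],[1,10,50,90,99])))
"
```

```text
time_s: 19.9
position: [618.4, 47.6, 33.7]
wrist_force: [-0.2, 0.1, 0.7]
time_s: 20.4
position: [619.5, 34.5, 33.7]
wrist_force: [-0.6, -0.1, 0.4]
116.61840285256567
red 1925 [ 95.  96. 100. 102. 102.]
```

```bash
python3 -m creep '[[0,[0,-0.1,0],0],[0,[0,-0.1,0],0]]'|grep -E "time|pos|wrist"; python3 -m creep '[[0,[0,-0.1,0],0]]'|grep -E "time|pos|wrist"; python3 -c "
from h import *
ex=np.array([.996,.0889]);ey=np.array([-.0889,.996]);O=np.array([627.5,-81.9])
p=r.get_obs()['position'];print((p[:2]-O)@ey)
im,d,m=snap('wrist');W=cloud(d,m);b,g,rr=[im[...,i].astype(int) for i in range(3)]
q=W[...,:2]-O;sx=q@ex;sy=q@ey;Z=W[...,2]
k=(rr>110)&(g<60)&(b<60)&(Z>60)&(Z<90);print('red',k.sum(),np.round(np.percentile(sy[k],[1,10,50,90,99])))
"
```

```text
time_s: 20.7
position: [619.7, 33.1, 33.7]
wrist_force: [-2.3, 13.1, 2.0]
time_s: 20.82
position: [619.6, 33.0, 33.8]
wrist_force: [-4.2, 19.9, 3.8]
115.16262463189747
red 1782 [ 94.  95.  99. 101. 101.]
```

```bash
python3 -m creep '[[0,[0,0.5,0],0],[0,[0,0.6,0],0],[0,[0,0.2,-0.8],0],[0,[0,0,-0.9],0],[0,[0,0,-0.9],0],[0,[0,0,-0.9],0],[0,[0,0,-0.9],0],[0,[0,0,-0.9],0],[0,[0,0,-0.9],0],[0,[0,0,-0.9],0],[0,[0,0,-0.9],0],[0,[0,0,-0.9],0],[0.7,[0.82,-0.67,0],0],[0.7,[0.82,-0.67,0],0],[0.7,[0.82,-0.67,0],0],[0.7,[0.82,-0.67,0],0],[0.7,[0.82,-0.67,0],0],[0.7,[0,0,0],0]]'|grep -E "time|pos|wrist|rot"; python3 -c "
from h import *
ex=np.array([.996,.0889]);ey=np.array([-.0889,.996]);O=np.array([627.5,-81.9])
im,d,m=snap('wrist');cv2.imwrite('pics/w8.png',im);W=cloud(d,m)
k=(W[...,2]>270)&(W[...,2]<300)&(np.hypot(W[...,0]-503,W[...,1]+47)<35)
print(k.sum(),cv2.minEnclosingCircle(W[k][:,:2].astype(np.float32)))
for c in('wrist','side','top'):
  if c!='wrist': im,d,m=snap(c);W=cloud(d,m)
  b,g,rr=[im[...,i].astype(int) for i in range(3)]
  q=W[...,:2]-O;sx=q@ex;sy=q@ey;Z=W[...,2]
  k=(rr>110)&(g<60)&(b<60)&(Z>60)&(Z<90)&(sy>50)&(sy<150);print(c,'red',k.sum(),k.any() and np.round(np.percentile(sy[k],[10,50,90])))
  k=(b>rr+15)&(Z>30)&(Z<127)&(abs(sx)<60)&(abs(sy)<90);print('mug',k.sum(),k.any() and (np.round(np.percentile(sy[k],[1,99])),np.round(np.percentile(sx[k],[1,99]))))
  k=(Z>150)&(Z<225)&(np.hypot(sx,sy)<55);print('cone',k.sum(),k.any() and cv2.minEnclosingCircle(W[k][:,:2].astype(np.float32)),k.any() and np.percentile(Z[k],97))
"
```

```text
time_s: 23.12
position: [502.2, -47.7, 301.6]
tool_rot: [-0.133, 3.137, -0.0]
wrist_force: [1.1, -0.2, -0.1]
2202 ((506.93878173828125, -48.87617492675781), 12.163135528564453)
wrist red 527 [92. 94. 98.]
mug 1582 (array([-39.,  40.]), array([-40.,  26.]))
cone 7123 ((620.3822021484375, -83.88444519042969), 47.756874084472656) 206.29037871645434
side red 55 [91. 96. 99.]
mug 599 (array([-74.,  37.]), array([-40.,  40.]))
cone 824 ((624.500732421875, -81.46273040771484), 51.93376922607422) 208.55154618351963
top red 20 [97. 98. 99.]
mug 36 (array([-70.,  43.]), array([-28.,  -4.]))
cone 1249 ((627.8844604492188, -82.46212005615234), 45.480308532714844) 210.21108860610914
```

View pics/w8.png

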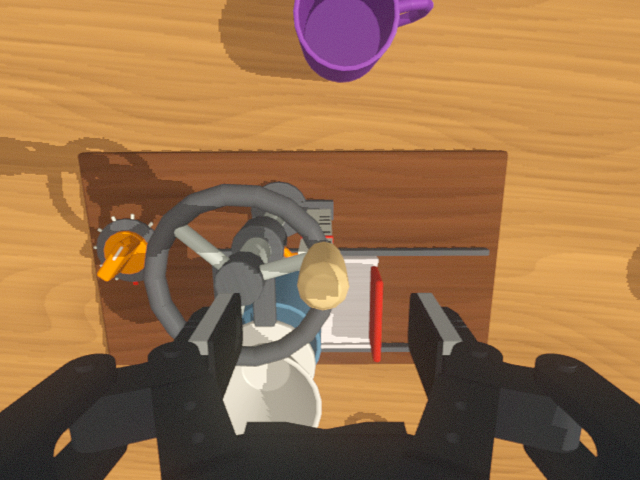

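The tray is home with the mug under the dripper (red tab at (375,310)); the crank knob top is at (323,278), between the open fingers. Descending deeper this time to grip it.

```bash
python3 -m creep '[[0.7,[-0.04,0.02,0.6],0],[0.7,[0,0,0.6],0],[0.7,[0,0,0.6],0],[0.7,[0,0,0.55],0],[0.7,[0,0,0],0],[0,[0,0,0],0],[0,[0,0,0],0],[0,[0,0,0],0],[0,[0,0,0],0]]' 30; python3 - <<'E'
from h import *
o=r.get_obs();p=o['position'];M=R.from_rotvec(o['tool_rot']).as_matrix()
v=p[:2]-np.array([523.4,-92.0]); th=np.arctan2(v[1],v[0]); print(np.hypot(*v),np.degrees(th))
a=th+np.arange(13)*np.pi/6; D=np.diff(50*np.c_[np.cos(a),np.sin(a),0*a],axis=0)/30
print(np.round(D@M,2)[:,:2].tolist())
E
```

```text
time_s: 24.4
position: [505.5, -47.0, 231.7]
tool_rot: [-0.135, 3.135, -0.003]
wrist_force: [2.1, -5.9, 1.6]
width: 0.271
gripper_force: 29.8
48.44853768519128 111.70782580604326
[[0.73, -0.45], [0.41, -0.76], [-0.03, -0.86], [-0.45, -0.73], [-0.76, -0.41], [-0.86, 0.03], [-0.73, 0.45], [-0.41, 0.76], [0.03, 0.86], [0.45, 0.73], [0.76, 0.41], [0.86, -0.03]]
```

```bash
python3 -m creep '[[0,[0.73,-0.45,0],0],[0,[0.41,-0.76,0],0],[0,[-0.03,-0.86,0],0],[0,[-0.45,-0.73,0],0],[0,[-0.76,-0.41,0],0],[0,[-0.86,0.03,0],0],[0,[-0.73,0.45,0],0],[0,[-0.41,0.76,0],0],[0,[0.03,0.86,0],0],[0,[0,0,0],0],[0,[0,0,0],0]]'; cat > lift.py <<'E'
from h import *
p=r.get_obs()['position'];v=p[:2]-np.array([523.4,-92.0]);print('ang',np.degrees(np.arctan2(v[1],v[0])),np.hypot(*v))
ex=np.array([.996,.0889]);ey=np.array([-.0889,.996]);O=np.array([627.5,-81.9])
for c in('wrist','side','top'):
  im,d,m=snap(c);W=cloud(d,m);cv2.imwrite(f'pics/l_{c}.png',im)
  b,g,rr=[im[...,i].astype(int) for i in range(3)]
  q=W[...,:2]-O;sx=q@ex;sy=q@ey;Z=W[...,2]
  k=(Z>150)&(Z<225)&(abs(np.hypot(sx,sy)-43)<8)&(sx>-30);print(c,'cone',k.sum(),k.any() and np.round(np.percentile(Z[k],[80,90,97]),1))
  k=(rr>150)&(g>50)&(g<150)&(b<70)&(rr-b>110)&(Z>120)&(Z<200)&(abs(sx+105)<50)&(sy>10)&(sy<60);print(' pointer',k.sum(),k.any() and (np.round(np.median(W[k],0),1),np.round(np.percentile(Z[k],[10,90]),1)))
E
python3 lift.py
```

```text
time_s: 25.78
position: [566.5, -75.1, 231.4]
tool_rot: [0.134, -3.135, 0.002]
wrist_force: [-16.2, -4.0, 10.2]
width: 0.269
gripper_force: 31.8
ang 21.39449399731408 46.310469027728516
wrist cone 2329 [187.4 188.2 188.8]
 pointer 163 (array([520.1, -58. , 146. ]), array([143.8, 147.4]))
side cone 250 [187.8 189.8 191.6]
 pointer 0 False
top cone 2 [188.1 188.2 188.2]
 pointer 0 False
```

```bash
python3 -m creep '[[0,[0.17,0.4,0],0],[0,[0,0,0],0],[0,[0,0,0],0]]'; python3 lift.py; python3 -c "
import cv2
im=cv2.imread('pics/l_wrist.png');cv2.imwrite('pics/lw.png',cv2.resize(im[180:420,100:400],None,fx=2,fy=2))"
```

```text
time_s: 26.3
position: [560.7, -65.0, 231.4]
tool_rot: [0.132, -3.135, 0.004]
wrist_force: [-14.1, -8.4, 9.3]
width: 0.269
gripper_force: 31.7
ang 35.94121616023904 46.025316877816664
wrist cone 1812 [186.8 187.4 188. ]
 pointer 100 (array([520.6, -59.8, 144.6]), array([143.3, 147.2]))
side cone 246 [187.8 189.9 191.1]
 pointer 0 False
top cone 60 [189.  191.6 194.7]
 pointer 0 False
```

View pics/lw.png

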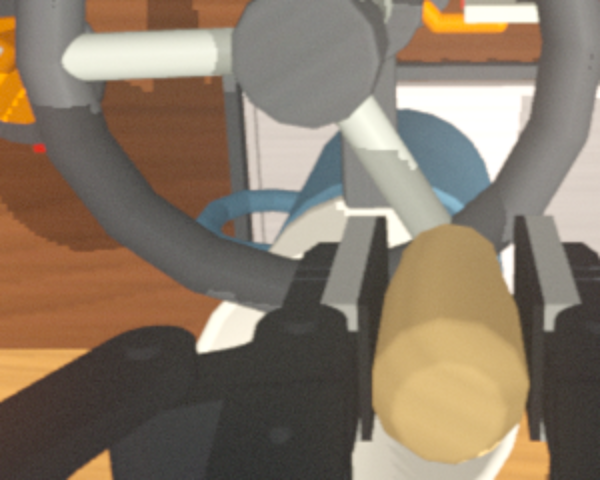

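Grip is good on the crank (450,390); the pointer is by the white/red plate at (470,15). Releasing and moving above the timer, then verifying the lift with clear views.

```bash
python3 -m creep '[[0.6,[0,0,0],0],[0.6,[0,0,0],0],[0.6,[0,0,0],0],[0.6,[0,0,-0.5],0],[0.6,[0,0,-0.8],0],[0.6,[0,0,-0.8],0],[0.6,[0,0,-0.4],0],[0.6,[0,-0.78,0],0],[0.6,[0,-0.78,0],0],[0.6,[0,-0.78,0],0],[0.6,[0,-0.78,0],0],[0.6,[0,-0.78,0],0],[0.6,[0,-0.78,0],0],[0.6,[0,-0.78,0],0],[0.6,[-0.15,-0.78,0],0],[0.6,[0,0,0],0],[0.6,[0,0,0],0]]'; python3 lift.py; python3 - <<'E'
from h import *
im,d,m=snap('wrist');W=cloud(d,m);np.savez('w9.npz',im=im,d=d,E=m['extrinsics'])
b,g,rr=[im[...,i].astype(int) for i in range(3)]
k=(rr>150)&(g>50)&(b<90)&(rr-b>100)&(W[...,2]>50)&(W[...,2]<75)&(np.hypot(W[...,0]-582,W[...,1]+252)<40)
print(k.sum(),cv2.minAreaRect(W[k][:,:2].astype(np.float32)),np.percentile(W[k][:,2],[10,50,90]))
im,d,m=snap('side');cv2.imwrite('pics/sA.png',cv2.resize(im[200:350,240:400],None,fx=3.5,fy=3.5,interpolation=cv2.INTER_CUBIC))
print(look_for('wrist','timer_grip')[:2])
E
```

```text
time_s: 28.58
position: [584.2, -246.4, 305.1]
tool_rot: [0.14, -3.138, -0.001]
wrist_force: [0.7, 0.4, -0.3]
width: 0.602
gripper_force: 0.0
ang -68.49431455087041 165.94880566071456
wrist cone 3830 [187.  187.5 188.1]
 pointer 0 False
side cone 171 [187.1 188.3 189.9]
 pointer 0 False
top cone 408 [188.8 190.2 192.2]
 pointer 9 (array([528.5, -61.3, 146.4]), array([143.2, 149.2]))
615 ((585.4116821289062, -255.61509704589844), (14.139283180236816, 45.01792526245117), 57.456809997558594) [59.48429386 61.1955123  62.46861557]
[{'centre': [315.3, 194.6], 'score': 0.95}]
```

View pics/l_wrist.png

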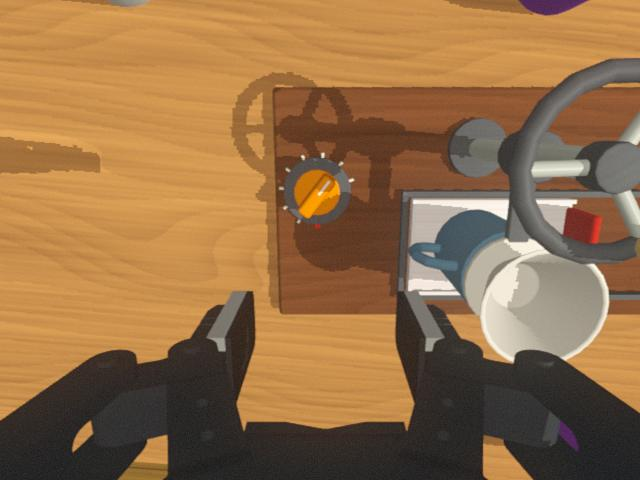

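The timer bar at (318,195) lies about 0.66 rad clockwise of zero, the nose is in the mug's mouth, and the mug is under the cone at (545,300). Aligning and descending.

```bash
python3 -m creep '[[0.5,[0,0,0.6],0.91],[0.5,[0,0,0.69],0.91],[0.5,[0,0,0.69],0.91],[0.5,[0,0,0.69],0.91],[0.5,[0,0,0.69],0.91],[0.5,[0,0,0.69],0.91],[0.5,[0,0,0.69],0.91],[0.5,[0,0,0.69],0.91],[0.5,[0,0,0.69],0.91],[0.5,[-0.06,-0.18,0],0],[0.5,[0,0,0],0]]'; python3 - <<'E'
from h import *
im,d,m=snap('wrist');W=cloud(d,m);o=r.get_obs();M=R.from_rotvec(o['tool_rot']).as_matrix()
b,g,rr=[im[...,i].astype(int) for i in range(3)]
k=(rr>150)&(g>50)&(b<90)&(rr-b>100)&(W[...,2]>50)&(W[...,2]<75)&(np.hypot(W[...,0]-582,W[...,1]+252)<40)
c=cv2.minAreaRect(W[k][:,:2].astype(np.float32));print(k.sum(),c,np.percentile(W[k][:,2],[10,50,90]))
print(np.degrees(np.arctan2(M[1,0],M[0,0])),M.T@np.r_[np.array(c[0])-o['position'][:2],0])
E
```

```text
time_s: 30.25
position: [582.8, -253.7, 122.7]
tool_rot: [0.877, 3.016, -0.001]
wrist_force: [0.3, -0.4, 0.6]
width: 0.504
gripper_force: 0.0
1849 ((585.0668334960938, -255.14260864257812), (13.777304649353027, 44.94733810424805), 57.316471099853516) [59.4226258  61.19092542 62.19945726]
147.5731874349587 [-2.58785433 -0.37100431  0.0044112 ]
```

```bash
python3 -m creep '[[0.5,[-0.04,0,0.7],0],[0.5,[0,0,0.7],0],[0.5,[0,0,0.7],0],[0.5,[0,0,0.5],0],[0.5,[0,0,0.25],0],[0.5,[0,0,0.15],0],[0.5,[0,0,0],0]]'|grep -E "pos|wrist"; python3 -m creep '[[0,[0,0,0],0],[0,[0,0,0],0],[0,[0,0,0],0],[0,[0,0,0],0],[0,[0,0,0],0]]' 30
```

```text
position: [583.9, -253.3, 32.0]
wrist_force: [-0.5, -1.0, -0.0]
time_s: 31.8
position: [583.8, -253.8, 32.4]
tool_rot: [0.879, 3.015, -0.001]
wrist_force: [-1.4, -1.3, 4.5]
width: 0.151
gripper_force: 31.4
```

```bash
python3 -m creep '[[0,[0,0,0],-0.85],[0,[0,0,0],-0.95],[0,[0,0,0],-0.95],[0,[0,0,0],-0.95],[0,[0,0,0],-0.95],[0,[0,0,0],-0.95],[0,[0,0,0],-0.95],[0,[0,0,0],-0.95],[0,[0,0,0],-0.95],[0,[0,0,0],0],[0,[0,0,0],0]]'; python3 -c "
from h import *
o=r.get_obs();M=R.from_rotvec(o['tool_rot']).as_matrix();print(np.degrees(np.arctan2(M[1,0],M[0,0])),o['ft_torque'])"
```

```text
time_s: 33.17
position: [583.5, -255.0, 32.4]
tool_rot: [-0.166, 3.137, -0.003]
wrist_force: [-2.2, -3.9, 5.6]
width: 0.155
gripper_force: 32.3
-173.95585359434608 [-0.80671631  0.62309843 -0.46369879]
```

```bash
python3 -m creep '[[0.5,[0,0,0],0],[0.5,[0,0,0],0],[0.5,[0,0,0],0],[0.5,[0,0,-0.3],0],[0.5,[0,0,-0.6],0],[0.5,[0,0,-0.9],0],[0.5,[0,0,-0.9],0],[0.5,[0,0,-0.9],0],[0.5,[0,-0.9,-0.9],0],[0.5,[0,-0.9,-0.9],0],[0.5,[0,-0.9,-0.9],0],[0.5,[0,-0.9,-0.9],0],[0.5,[0,-0.9,0],0],[0.5,[0,0,0],0],[0.5,[0,0,0],0]]'|grep -E "time|pos|wrist"; python3 lift.py; python3 - <<'E'
from h import *
ex=np.array([.996,.0889]);ey=np.array([-.0889,.996]);O=np.array([627.5,-81.9])
old=np.load('top0.npz')['d']
for c in('top','side'):
  im,d,m=snap(c)
  for nm,dd in(('new',d),('old',np.load(c+'0.npz')['d'])):
    W=cloud(dd,m);q=W[...,:2]-O;sx=q@ex;sy=q@ey;Z=W[...,2]
    k=(Z>150)&(Z<225)&(np.hypot(sx,sy)<48);print(c,nm,np.round(np.percentile(Z[k],[50,80,90,95,97]),1))
  W=cloud(d,m);q=W[...,:2]-O;sx=q@ex;sy=q@ey;Z=W[...,2];b,g,rr=[im[...,i].astype(int) for i in range(3)]
  k=(rr>150)&(g>50)&(b<90)&(rr-b>100)&(Z>50)&(Z<75)&(np.hypot(W[...,0]-582,W[...,1]+252)<40);print('bar',k.sum(),cv2.minAreaRect(W[k][:,:2].astype(np.float32)) if k.sum()>4 else 0)
  k=(b>rr+15)&(Z>30)&(Z<127)&(abs(sx)<60)&(abs(sy)<90);print('mug',k.sum(),np.round(np.percentile(sy[k],[1,99])),np.round(np.percentile(sx[k],[1,99])))
  if c=='top':
    k=(rr>110)&(g<60)&(b<60)&(Z>60)&(Z<90)&(sy>50)&(sy<150);print('red',k.sum(),np.round(np.percentile(sy[k],[10,50,90])))
E
```

```text
time_s: 35.05
position: [598.6, -386.7, 248.2]
wrist_force: [0.2, 0.1, 0.4]
ang -75.68105704607773 304.1805880076441
wrist cone 0 False
 pointer 0 False
side cone 251 [187.  189.4 191. ]
 pointer 0 False
top cone 412 [188.5 189.8 191.9]
 pointer 7 (array([526.7, -61.3, 145.6]), array([143.1, 147.4]))
top new [176.7 186.9 189.1 191.  191.9]
top old [171.6 180.1 182.4 183.9 184.8]
bar 74 ((582.0415649414062, -251.18276977539062), (42.91407012939453, 14.59762191772461), 4.361299991607666)
mug 55 [-70.  42.] [-37.  -5.]
red 32 [97. 98. 99.]
side new [172.7 183.5 187.  188.7 189.4]
side old [167.6 177.4 180.  181.9 182.7]
bar 91 ((583.7089233398438, -255.91864013671875), (46.83208084106445, 15.609565734863281), 7.069713115692139)
mug 484 [-75.   6.] [-41.  18.]
```

```bash
python3 -c "
from workcell import ticket
print(ticket.close_job())"
```

```text
the job is handed in; nothing more can be done
None
```

I handed the job in at about 35 s without a returned verdict; final readings put the tray home, the mug upright under the dripper, the pointer near 145.6 mm (red mark 145 mm), and the timer on its zero stop, and on the first push the fingers rode over the tab, so the gripper probably pushed the mug until I pushed again from behind the tab.

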